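Put the kiln props back in their tray

TASK

The kiln has been unpacked: put the four whole square kiln props that stand about the bench back into the divided wooden tray, each upright on the floor of the bay that already holds a prop of its own height (two of the four are tall and share a bay). Set them down gently without knocking over the props already in the tray, and leave the round tube prop and the broken prop where they stand.

Things in the scene. Friction and masses are not known exactly. Their poses are not given: they have to be found in the camera images.
- prop_short: Short square kiln prop: upright cream ceramic pillar, 34 x 34 mm with a 14 mm hole down its middle, 60 mm tall, about 120 g. Origin: centre of its underside; z up, x and y square to its side faces. It stands loose on the bench at the start and is to be put away.
- prop_mid: Middle-height square kiln prop: upright cream ceramic pillar, 34 x 34 mm with a 14 mm hole down its middle, 80 mm tall, about 160 g. Origin: centre of its underside; z up, x and y square to its side faces. It stands loose on the bench at the start and is to be put away.
- prop_tall_a: Tall square kiln prop: upright cream ceramic pillar, 34 x 34 mm with a 14 mm hole down its middle, 100 mm tall, about 200 g. Origin: centre of its underside; z up, x and y square to its side faces. It stands loose on the bench at the start and is to be put away.
- prop_tall_b: The second tall square kiln prop: upright cream ceramic pillar, 34 x 34 mm with a 14 mm hole down its middle, 100 mm tall, about 200 g. Origin: centre of its underside; z up, x and y square to its side faces. It stands loose on the bench at the start and is to be put away.
- mate_short: Short square kiln prop: upright cream ceramic pillar, 34 x 34 mm with a 14 mm hole down its middle, 60 mm tall, about 120 g. Origin: centre of its underside; z up, x and y square to its side faces. Already stands, loose, at the far (+x) end of one of the tray's three bays (which one varies), 66 to 72 mm beyond the tray's middle along x; that bay is for its height.
- mate_mid: Middle-height square kiln prop: upright cream ceramic pillar, 34 x 34 mm with a 14 mm hole down its middle, 80 mm tall, about 160 g. Origin: centre of its underside; z up, x and y square to its side faces. Already stands, loose, at the far (+x) end of one of the tray's three bays (which one varies), 66 to 72 mm beyond the tray's middle along x; that bay is for its height.
- mate_tall: Tall square kiln prop: upright cream ceramic pillar, 34 x 34 mm with a 14 mm hole down its middle, 100 mm tall, about 200 g. Origin: centre of its underside; z up, x and y square to its side faces. Already stands, loose, at the far (+x) end of one of the tray's three bays (which one varies), 66 to 72 mm beyond the tray's middle along x; that bay is for its height. Two more fit in line with it.
- tray: Low wooden tray, fixed, 206 x 226 x 34 mm high, walls 8 mm, floor 8 mm thick (its top 8 mm above the bench). Two 6 mm partitions as high as the walls make three bays side by side, each 190 mm long (x) and 66 mm wide (y), centre lines at y = -72, 0, +72 mm; one mate in each, otherwise empty. Origin: centre of its underside; x runs along the bays to their far end, away from the robot.
- tube_prop: Look-alike: round tubular kiln prop of the same cream material, 42 mm across, 90 mm tall, 24 mm bore, notched ends, standing loose on the bench; it belongs to another kiln and stays where it is. Origin: centre of its underside, z up.
- broken_prop: Look-alike: broken square kiln prop, 34 x 34 mm, its top snapped off in a jagged slope from about 75 mm down to 47 mm high, standing loose on the bench; it is scrap and stays where it is. Origin: centre of its underside, z up.
Not all that is in view belongs to the job. Leave any orange look-alike of the prop_mid alone.

How it is judged:
By the outcome, as a careful person would: the job done as asked, in the order asked, and still so for the second after the job is handed in, with the robot touching nothing.
It also fails if it takes over 112 s, if anything falls off the work surface, if the arm or the gripper's body presses on something with over 40 N, if the wrist force passes 120 N, or if a joint passes its speed limit or range.

ROBOT

A 6-joint arm with a two-finger parallel gripper is mounted at the origin on the work surface. World frame = base frame: x ahead of the robot, y to its left, z up, the work surface at z = 0. Lengths are in m, angles in rad, forces in N, time in s.
With the tool pointing down it reaches from about 0.275 to 1 m from the base axis. Payload 8.4 kg.
Tool frame: the origin (TCP) lies at the very end of the fingers, on their centre line; the grasp point (between the pads) lies 19 mm behind it; z points along the fingers, y is the line along which they close (so a half turn about z gives the same grasp; the last joint's range is limited). The gripper opens to 85 mm and grips with 20 to 120 N. Pads are 22 mm wide; open, the fingers measure 114 mm over their backs; the gripper's body (76 mm by 85 mm) begins 54 mm behind the grasp point. The pads swing forward as they close: fully open they stand 13 mm farther back than shut.
Start: joints at [1.16, 0.353, 1.633, -0, 1.155, -0.002], TCP at [0.248, 0.574, 0.194] pointing down, gripper open.
Joint ranges: [-2.63, 2.63], [-0.92, 2.1], [0.06, 2.66], [-1.3, 4.44], [0, 2.69], [-3.02, 3.02]. Speed limits (rad/s): [2.22, 2.22, 2.79, 3.14, 3.14, 3.14].

INTERFACE

Orientations are given as a unit quaternion [x, y, z, w].
In Python, from plant import ctrl, fingers, kin, cams gives the robot as it stands. Calls block until the motion is done:
- ctrl.move_to(position, orientation): joint-space move of the TCP to a pose.
- ctrl.move_l(position, rotation=None, v=0.15, guard=None): straight line of the TCP; rotation=None keeps the orientation; v is the mean speed in m/s. With guard (N) it stops when the force on the tool has changed by that much, and returns True; else False.
- ctrl.move_joints(angles): joint-space move.
- fingers.gripper_open() and fingers.grab(): open the fingers fully, or close them until they stop; the grip force is fixed at half the most.
- ctrl.dwell(seconds).
- kin.solve_ik(position, orientation): joint angles nearest the present ones, or None.
- cams.read_camera(name): name is "side" or "top" or "wrist"; returns a dict with "color" (480x640x3 uint8, red, green, blue), "mtx" (3x3 intrinsics, pixels), "rvec" (rotation vector, rad) and "tvec" (3), from world to camera coordinates, as OpenCV has them. Camera axes: x right, y down, z forward; pixel columns grow to the right and rows downward; lengths in m; the calibration is good to about 2 mm. A picture is of the moment at which its call begins. There is no depth.
A pose or a line that the arm cannot do raises ctrl.PlanningError and nothing moves.
- ctrl.hand_in(): hands the job in; it is judged then, once.
Readings, each from a call of its own:
- ctrl.current_time_s(): time.
- ctrl.current_q(): joint angles.
- ctrl.current_qd(): joint speeds.
- ctrl.current_joint_torque(): joint torques, N m.
- ctrl.current_tcp_pos(): TCP position.
- ctrl.current_eef_rot(): TCP orientation.
- ctrl.current_ft_force(): force on the tool from outside, world axes, zero at the start.
- ctrl.current_torque(): the same for the moment, N m.
- ctrl.current_width(): finger opening in m.
- ctrl.current_grip_force(): force on a finger pad.
Only numpy, scipy, OpenCV 4.12 (cv2) and the standard library are available. Lean on these libraries where they do the work, as an engineer would, in place of code of your own. Each camera call takes 0.05 s, during which the arm holds its last target. There are 200 camera calls.

## Working session

There is one attempt and no reset: what is moved stays moved. The work goes in short steps, each a Python script; the robot and the scene stay as the last script left them, time stands still between calls to the robot, and variables do not carry over. Pictures are saved under pics/ and viewed, at most 14 in all, crops included, and the job is handed in when it is done.

```bash
mkdir -p pics; ls; python3 - <<'E'
from plant import ctrl,cams
import cv2
for n in ["top","side"]:
    r=cams.read_camera(n); cv2.imwrite(f"pics/{n}0.png",r["color"][:,:,::-1]); print(n,r["mtx"].tolist(),r["rvec"],r["tvec"])
print(ctrl.current_time_s())
E
```

```text
pics
top [[611.1980432126485, 0.0, 304.36321082757854], [0.0, 611.1980432126485, 245.1152935995564], [0.0, 0.0, 1.0]] [ 2.1076332  -2.10285786  0.2386482 ] [-0.00252653  0.54709115  1.24363266]
side [[606.2357713841277, 0.0, 323.69456628183895], [0.0, 606.2357713841277, 232.28080766227723], [0.0, 0.0, 1.0]] [ 2.31633955 -0.830993    0.28767399] [-0.4086672   0.29145928  1.10478204]
0.1
```

View pics/top0.png

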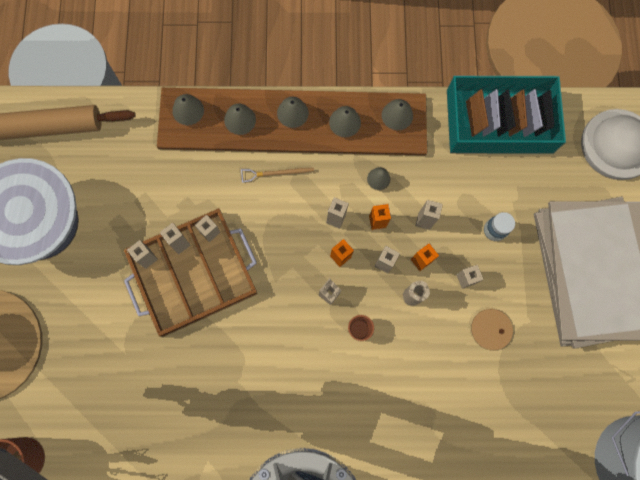

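View pics/side0.png

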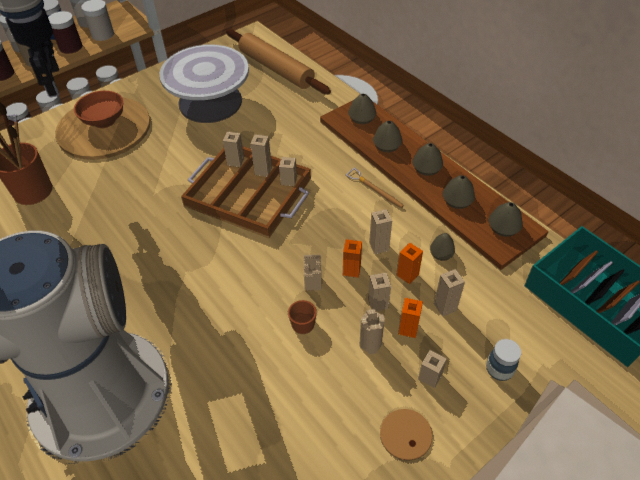

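Top view: the candidates are grey square props at (339,211), (430,212), (388,259) and (471,275). The look-alikes are the tube at (418,291), the broken prop at (329,291), and orange props at (380,215), (342,252) and (426,256). The mates are at (139,252), (172,235) and (207,225). Next come close crops to check this choice and get pixels.

```bash
python3 - <<'E'
import cv2,numpy as np
t=cv2.imread("pics/top0.png"); s=cv2.imread("pics/side0.png")
cv2.imwrite("pics/c1.png",cv2.resize(t[185:310,310:500],None,fx=4.2,fy=4.2,interpolation=cv2.INTER_CUBIC))
cv2.imwrite("pics/c2.png",cv2.resize(s[200:395,295:475],None,fx=3,fy=3,interpolation=cv2.INTER_CUBIC))
a=cv2.resize(t[200:345,115:265],None,fx=4,fy=4,interpolation=cv2.INTER_CUBIC)
cv2.imwrite("pics/c3.png",a)
E
```

```text
(no output)
```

View pics/c1.png

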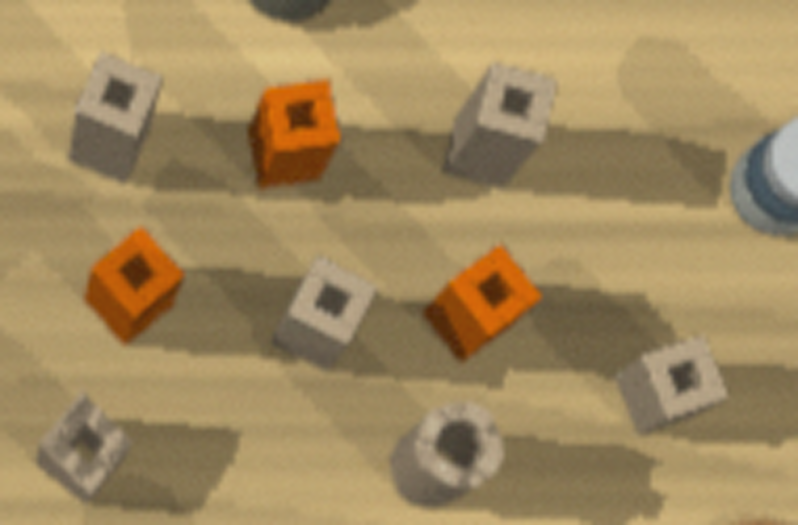

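View pics/c2.png

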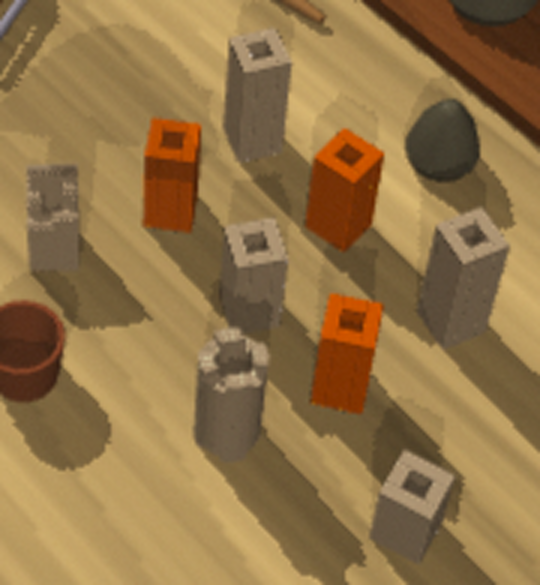

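View pics/c3.png

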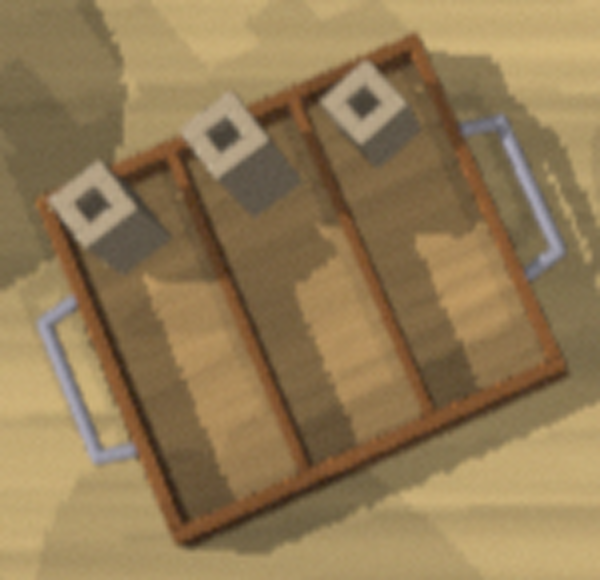

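The crops confirm the choice. Top-crop hole centres: tall props (118,93) and (516,101), mid (332,300), short (684,377); the broken prop has a jagged top and the tube is round. The tray outline and the three mates are clear.

```bash
cat > h.py <<'E'
import cv2,numpy as np
from plant import cams
def cal(n):
    r=cams.read_camera(n); R=cv2.Rodrigues(np.array(r["rvec"]))[0]; return r["color"],np.array(r["mtx"]),R,np.array(r["tvec"]).ravel()
def onplane(c,p,z):
    _,K,R,t=c; d=R.T@np.linalg.inv(K)@np.array([p[0],p[1],1.]); o=-R.T@t
    return o+d*(z-o[2])/d[2]
def tri(c1,p1,c2,p2):
    P=[c[1]@np.c_[c[2],c[3]] for c in(c1,c2)]
    X=cv2.triangulatePoints(P[0],P[1],np.float64(p1).reshape(2,1),np.float64(p2).reshape(2,1)).ravel(); X=X[:3]/X[3]
    e=[np.linalg.norm((P_@np.r_[X,1])[:2]/(P_@np.r_[X,1])[2]-p) for P_,p in zip(P,(p1,p2))]
    return X,max(e)
def topface(c,p,h):
    """centre and yaw of the bright top face around pixel p at height h"""
    S=6;x,y=int(p[0])-20,int(p[1])-20
    a=cv2.resize(c[0][y:y+40,x:x+40],None,fx=S,fy=S,interpolation=cv2.INTER_CUBIC)
    hsv=cv2.cvtColor(a,cv2.COLOR_RGB2HSV)
    m=((hsv[...,1]<70)&(hsv[...,2]>140)).astype(np.uint8)
    cs,_=cv2.findContours(m,cv2.RETR_EXTERNAL,cv2.CHAIN_APPROX_NONE)
    q=((p[0]-x+.5)*S,(p[1]-y+.5)*S)
    k=max(cs,key=lambda k:cv2.pointPolygonTest(k,q,True))
    W=np.array([onplane(c,((u+.5)/S-.5+x,(v+.5)/S-.5+y),h)[:2] for [[u,v]] in k])
    r=cv2.minAreaRect((W*1000).astype(np.float32))
    return np.array(r[0])/1000,np.array(r[1]),(r[2]+45)%90-45
E
python3 - <<'E'
from h import *
T=cal("top");S=cal("side")
t=lambda u,v:(310+(u+.5)/4.2-.5,185+(v+.5)/4.2-.5); s=lambda u,v:(295+(u+.5)/3-.5,200+(v+.5)/3-.5); m=lambda u,v:(115+(u+.5)/4-.5,200+(v+.5)/4-.5)
for n,a,b,h in[("tallA",t(118,93),s(260,49),.1),("tallB",t(516,101),s(474,235),.1),("mid",t(332,300),s(257,242),.08),("short",t(684,377),s(418,486),.06),
 ("mL",m(92,205),(236,136),.088),("mC",m(222,135),(263,141),.108),("mR",m(363,104),(290,162),.068)]:
    X,e=tri(T,a,S,b); print(n,X.round(4),round(e,1),"plane",onplane(T,a,h)[:2].round(4),"face",*topface(T,a,h))
for n,a,h in[("tube",t(458,443),.09),("broken",t(85,443),.05),("or",t(300,115),.08),("or",t(136,272),.08),("or",t(494,289),.08)]: print(n,onplane(T,a,h).round(3))
C=np.array([onplane(T,m(*p),.034)[:2] for p in[(42,203),(418,38),(567,370),(183,543)]]);print(C.round(4),C.mean(0),[np.linalg.norm(C[i]-C[i-1]).round(4) for i in range(4)])
for i,j in[(0,3),(1,2)]: d=C[i]-C[j];print(np.degrees(np.arctan2(d[1],d[0])))
for i,j in[(0,1),(3,2)]: d=C[i]-C[j];print(np.degrees(np.arctan2(-d[0],d[1])))
E
```

```text
tallA [ 0.6227 -0.0715  0.0963] 0.3 plane [ 0.621 -0.071] face [ 0.6201825  -0.07105678] [33.3025856  33.64795685] -22.323257446289062
tallB [ 0.62   -0.2717  0.0946] 0.6 plane [ 0.6175 -0.27  ] face [ 0.61700464 -0.26951428] [34.38189697 33.309021  ] -15.556617736816406
mid [ 0.5218 -0.1791  0.0753] 0.6 plane [ 0.5198 -0.1779] face [ 0.52006329 -0.17780382] [33.49397278 33.99664688] -27.823776245117188
short [ 0.4869 -0.3596  0.0527] 0.5 plane [ 0.4848 -0.3571] face [ 0.48490869 -0.35669016] [34.06388474 34.26039886] 19.582685470581055
mL [0.5352 0.3457 0.0816] 3.1 plane [0.5278 0.3461] face [0.52857019 0.34652255] [33.99062347 33.64101791] 39.78410339355469
mC [0.5684 0.2774 0.0938] 2.2 plane [0.5606 0.2759] face [0.56060449 0.27526575] [33.37220764 33.33415985] 39.241092681884766
mR [0.5936 0.2098 0.0611] 2.0 plane [0.5877 0.2104] face [0.58854938 0.21079761] [33.49664688 33.50667953] 44.21187210083008
tube [ 0.446 -0.236  0.09 ]
broken [ 0.452 -0.056  0.05 ]
or [ 0.616 -0.164  0.08 ]
or [ 0.534 -0.08   0.08 ]
or [ 0.526 -0.259  0.08 ]
[[0.5405 0.3882]
 [0.6342 0.187 ]
 [0.4497 0.1012]
 [0.3573 0.3018]] [0.49543004 0.24456705] [np.float64(0.2025), np.float64(0.222), np.float64(0.2035), np.float64(0.2208)]
25.264073960202232
24.9352472043366
24.986237557460505
24.726810490523505
```

Faces measure 34 ± 0.7 mm, and the tray comes out at 203 x 221 mm with yaw 25°. Next I check the mates' heights and tray-frame spots, and the finger clearances for both grasp yaws.

```bash
cat > job.py <<'E'
import numpy as np
from scipy.spatial.transform import Rotation as R
TC=np.array([.4954,.2446]);TY=25.
def tray(x,y): a=np.radians(TY); return TC+[x*np.cos(a)-y*np.sin(a),x*np.sin(a)+y*np.cos(a)]
P=dict(tallA=(.6202,-.0711,-22.3,.1),tallB=(.6170,-.2695,-15.6,.1),mid=(.5201,-.1778,-27.8,.08),short=(.4849,-.3567,19.6,.06))
def quat(yaw): return (R.from_euler('z',yaw,degrees=True)*R.from_euler('x',180,degrees=True)).as_quat()  # tool y along -(yaw+90)
E
python3 - <<'E'
from h import *; from job import *
from plant import ctrl,kin
S=cal("side");T=cal("top")
print(R.from_quat(ctrl.current_eef_rot()).as_matrix().round(2).tolist())
a=np.radians(TY);A=np.array([[np.cos(a),np.sin(a)],[-np.sin(a),np.cos(a)]])
for n,p,q,h in[("L",(.5283,.3464),(236,136),.088),("C",(.5606,.2755),(263,141),.108),("R",(.5882,.2106),(290,162),.068)]:
    print(n,A@(np.array(p)-TC))
    for hh in(.068,.088,.108):
        pt=T[1]@(T[2]@np.r_[p,h]+T[3]);pt=pt[:2]/pt[2]
        w=onplane(T,pt,hh); ps=S[1]@(S[2]@w+S[3]); print("  ",hh,(ps[:2]/ps[2]).round(1))
O={"tube":(.446,-.236),"broken":(.452,-.056),"o1":(.616,-.164),"o2":(.534,-.08),"o3":(.526,-.259)}
O.update({k:v[:2] for k,v in P.items()})
for k,(x,y,w,h) in P.items():
    for g in(w,w+90):
        ang=np.radians(g+90); d=np.array([np.cos(ang),np.sin(ang)]);e=np.array([-d[1],d[0]])
        pts=[np.array([x,y])+s*u*d+v*e for s in(1,-1) for u in(.043,.05,.057) for v in(-.011,0,.011)]
        print(k,g,sorted([(round(1e3*min(np.hypot(*(q-np.array(o))) for q in pts)),n) for n,o in O.items() if n!=k])[:3])
        for yy in(g,g+180,g-180):
            s=kin.solve_ik([x,y,.25],quat(yy)); print("   ",yy,None if s is None else np.round(s[5],2))
for yy in (25,205,-155): print(yy,[None if s is None else np.round(s[5],2) for s in [kin.solve_ik([*tray(-.025,j),.25],quat(yy)) for j in(-.072,0,.072)]])
c=cv2.resize(S[0][120:240,175:325],None,fx=4,fy=4,interpolation=cv2.INTER_CUBIC); cv2.imwrite("pics/c4.png",c[:,:,::-1])
E
```

```text
[[-0.92, 0.4, -0.0], [0.4, 0.92, -0.0], [-0.0, -0.0, -1.0]]
L [0.07284007 0.07835799]
   0.068 [231.7 140.3]
   0.088 [230.3 135.8]
   0.108 [229.  131.1]
C [0.07215017 0.0004502 ]
   0.068 [261. 148.]
   0.088 [259.6 143.4]
   0.108 [258.2 138.7]
R [ 0.06973634 -0.07003344]
   0.068 [285.9 161.2]
   0.088 [284.4 156.5]
   0.108 [282.9 151.7]
tallA -22.3 [(37, 'o1'), (65, 'o2'), (90, 'mid')]
    -22.3 1.84
    157.7 -1.3
    -202.3 -1.3
tallA 67.7 [(36, 'o2'), (77, 'o1'), (111, 'broken')]
    67.7 0.27
    247.7 -2.87
    -112.3 -2.87
tallB -15.6 [(48, 'o1'), (84, 'o3'), (107, 'mid')]
    -15.6 1.43
    164.4 -1.71
    -195.6 -1.71
tallB 74.4 [(34, 'o3'), (80, 'mid'), (91, 'o1')]
    74.4 -0.14
    254.4 3.0
    -105.6 3.0
mid -27.8 [(34, 'o3'), (40, 'tube'), (42, 'o2')]
    -27.8 1.72
    152.2 -1.42
    -207.8 -1.42
mid 62.2 [(51, 'o1'), (58, 'o3'), (75, 'tube')]
    62.2 0.15
    242.2 -2.99
    -117.8 -2.99
short 19.6 [(64, 'o3'), (70, 'tube'), (129, 'mid')]
    19.6 0.59
    199.6 -2.55
    -160.4 -2.55
short 109.6 [(69, 'o3'), (100, 'tallB'), (122, 'tube')]
    109.6 -0.98
    289.6 2.16
    -70.4 2.16
25 [np.float64(1.46), np.float64(1.59), np.float64(1.73)]
205 [np.float64(-1.69), np.float64(-1.55), np.float64(-1.42)]
-155 [np.float64(-1.69), np.float64(-1.55), np.float64(-1.42)]
```

View pics/c4.png

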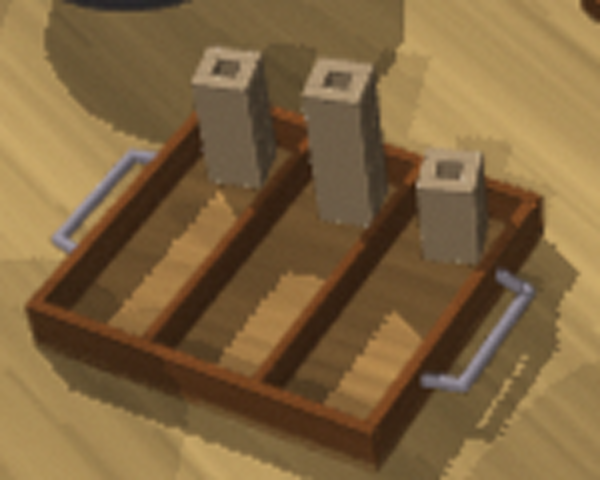

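c4 shows the mate holes at (226,68), (338,80) and (450,170), i.e. side pixels (231,137), (259,140) and (287,162). These match heights mid / tall / short, so the left bay is for mid, the centre for tall and the right for short. First pick: tallA.

```bash
cat >> job.py <<'E'
from plant import ctrl,fingers
def pick(k,yaw,depth):
    x,y,_,h=P[k]; q=quat(yaw); z=h-depth
    ctrl.move_to([x,y,.22],q)
    ctrl.move_l([x,y,z+.01],v=.15); hit=ctrl.move_l([x,y,z],v=.04,guard=5)
    fingers.grab(); print(k,"hit",hit,"w",round(ctrl.current_width(),4),"F",round(ctrl.current_grip_force(),1))
    z=ctrl.current_tcp_pos()[2]
    ctrl.move_l([x,y,z+.03],v=.06); ctrl.move_l([x,y,.27],v=.2); print("w",round(ctrl.current_width(),4)); return z
def place(z,lx,ly,yaw=25):
    x,y=tray(lx,ly)
    ctrl.move_to([x,y,.27],quat(yaw)); ctrl.move_l([x,y,z+.025],v=.15)
    hit=ctrl.move_l([x,y,z+.005],v=.02,guard=3); print("hit",hit,"floor",round(ctrl.current_tcp_pos()[2]-z,4))
    fingers.gripper_open(); ctrl.move_l([x,y,z+.03],v=.05); ctrl.move_l([x,y,.25],v=.2)
    print("t",ctrl.current_time_s())
E
python3 - <<'E'
from job import *; from h import *
z=pick("tallA",-22.3,.035); place(z,.012,0)
cv2.imwrite("pics/p1.png",cal("side")[0][:,:,::-1])
E
```

```text
tallA hit False w 0.0001 F 0.0
w -0.0001
hit False floor 0.0051
t 13.0333
```

View pics/p1.png

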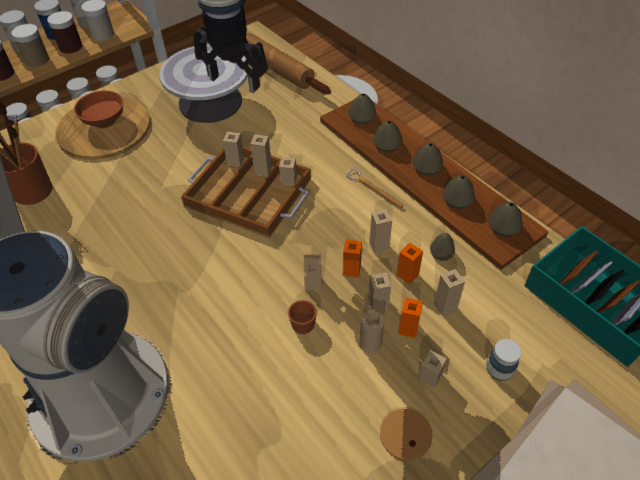

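The picture shows the grasp missed cleanly: tallA still stands at (380,230), nothing was disturbed, and the gripper is at (235,70). I'll check the tool against the cameras.

```bash
python3 - <<'E'
from job import *; from h import *
T=cal("top");S=cal("side")
p=np.array(ctrl.current_tcp_pos());print(p,ctrl.current_width(),R.from_quat(ctrl.current_eef_rot()).as_matrix().round(2).tolist(), tray(.012,0))
for c in(T,S): u=c[1]@(c[2]@p+c[3]);print((u[:2]/u[2]).round(1))
print(onplane(T,(302,478),0))
ctrl.move_to([.6202,-.0711,.2],quat(-22.3)); print(ctrl.current_tcp_pos())
p=np.array(ctrl.current_tcp_pos());im=[]
for n in("top","side"):
    c=cal(n);u=c[1]@(c[2]@p+c[3]);u=(u[:2]/u[2]).astype(int);print(u)
    a=c[0][u[1]-75:u[1]+75,u[0]-60:u[0]+60].copy(); im.append(cv2.resize(a,(400,500)))
cv2.imwrite("pics/d1.png",np.hstack(im)[:,:,::-1])
w=cal("wrist");cv2.imwrite("pics/w1.png",w[0][:,:,::-1])
u=w[1]@(w[2]@np.r_[.6202,-.0711,.1]+w[3]);print("wrist proj",u[:2]/u[2])
E
```

```text
[0.50552131 0.24930195 0.24845221] 0.08518900764968461 [[0.91, 0.42, -0.0], [0.42, -0.91, -0.0], [-0.0, 0.0, -1.0]] [0.50627569 0.24967142]
[167.  244.3]
[237.1 104.4]
[0.06911924 0.0024703  0.        ]
[ 0.62023087 -0.07001248  0.20018368]
[340 192]
[382 180]
wrist proj [325.62055224 220.02531302]
```

View pics/d1.png

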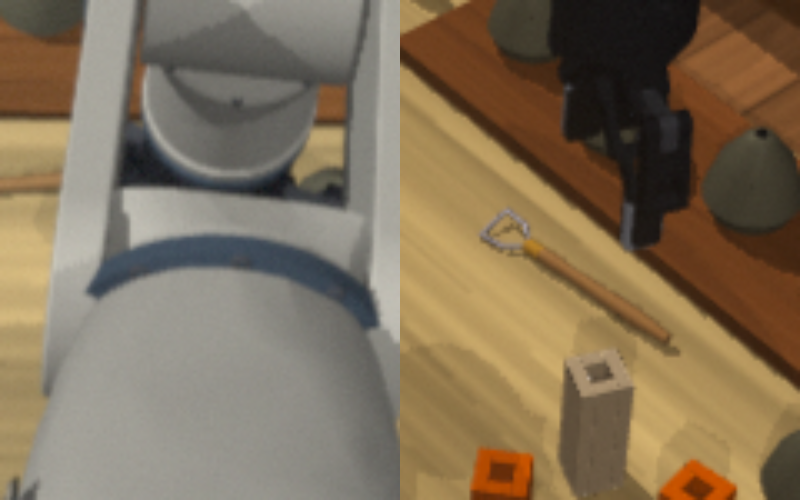

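View pics/w1.png

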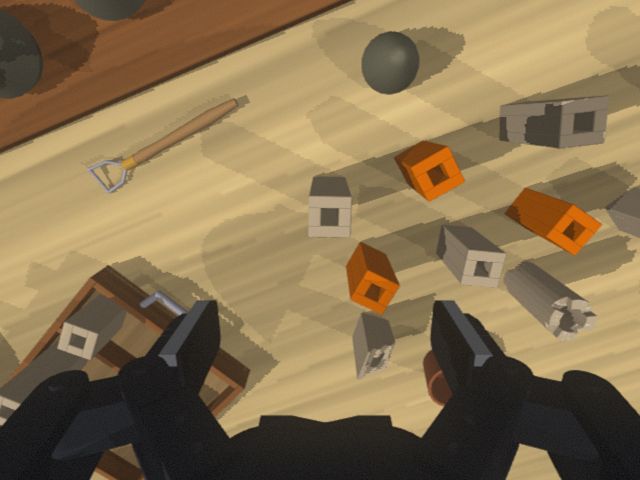

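The crop shows the open fingertips about 20 px above the projected TCP. In the wrist view tallA's hole is at (329,215), against a projection of (326,220), so the xy is good. Fingertips are at (205,305) and (447,305), so I'll project the tool axis there.

```bash
python3 - <<'E'
from job import *; from h import *
p=np.array(ctrl.current_tcp_pos());M=R.from_quat(ctrl.current_eef_rot()).as_matrix()
w=cal("wrist");S=cal("side")
def pr(c,x): u=c[1]@(c[2]@x+c[3]);return (u[:2]/u[2]).round(0)
print("cam pos in tool",M.T@(-w[2].T@w[3]-p), "cam z in tool",M.T@w[2][2])
for b in(0,-.013,-.03): print(b,[pr(w,p+M@[0,s*.0425,b]) for s in(-1,0,1)],[pr(S,p+M@[0,s*.0425,b]) for s in(-1,0,1)])
print("base",pr(S,np.zeros(3)))
fingers.grab(); print(ctrl.current_width(),ctrl.current_q())
im=[cal(n)[0] for n in("wrist","side")]; a=im[1][120:240,310:450]
cv2.imwrite("pics/d2.png",np.hstack([cv2.resize(im[0],(400,300)),cv2.resize(a,(350,300),interpolation=cv2.INTER_CUBIC)])[:,:,::-1])
E
```

```text
cam pos in tool [ 0.07860805  0.00083517 -0.17927981] cam z in tool [-3.04310415e-01  2.72263140e-04  9.52572883e-01]
0 [array([244., 272.]), array([323., 272.]), array([403., 272.])] [array([375., 165.]), array([383., 180.]), array([391., 195.])]
-0.013 [array([238., 282.]), array([323., 282.]), array([408., 282.])] [array([375., 161.]), array([383., 175.]), array([391., 191.])]
-0.03 [array([230., 298.]), array([323., 298.]), array([417., 298.])] [array([376., 154.]), array([384., 169.]), array([392., 184.])]
base [ 99. 392.]
-0.0002582883176371316 [-1.16601243e-01  3.46898990e-01  1.62945235e+00  1.11702341e-05
  1.16525014e+00  1.84345823e+00]
```

View pics/d2.png

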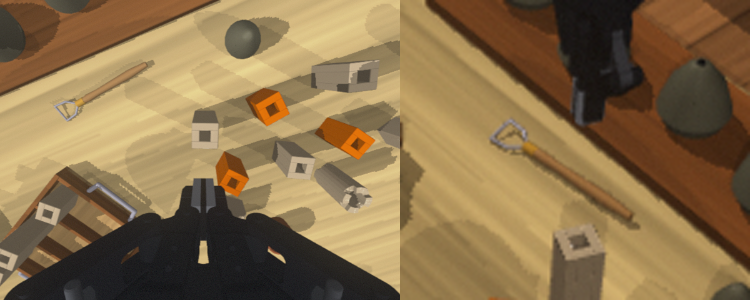

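Closed tip: wrist crop (203,180), i.e. wrist (325,288); side crop (590,122), i.e. side (386,169). The TCP projects to side (383,180), so I'll triangulate the tip.

```bash
python3 - <<'E'
from job import *; from h import *
p=np.array(ctrl.current_tcp_pos());M=R.from_quat(ctrl.current_eef_rot()).as_matrix()
w=cal("wrist");S=cal("side")
for a in[(325,285),(325,290)]:
    X,e=tri(w,a,S,(386,169.5));print(X,e,"tool frame mm",(1e3*M.T@(X-p)).round(1))
X,e=tri(w,(329,215),S,(295+260.5/3-.5,200+49.5/3-.5));print("tallA",X,e)
E
```

```text
[ 0.62421752 -0.07267738  0.22777199] 3.171757264291092 tool frame mm [  4.3  -0.1 -27.8]
[ 0.62315017 -0.073127    0.22909616] 0.4329209540252353 tool frame mm [  3.5   0.7 -29.1]
tallA [ 0.62149253 -0.07450559  0.09948865] 3.019310877245125
```

The actual fingertips sit about 29 mm behind the reported TCP, so the fingers passed just over the top; the xy is fine. I'll apply that offset and retry.

```bash
sed -i 's/z=h-depth$/z=h-depth-.029/' job.py; sed -i 's/\[x,y,.22\]/[x,y,.19]/' job.py
python3 - <<'E'
from job import *; from h import *
fingers.gripper_open(); print(ctrl.current_time_s())
z=pick("tallA",-22.3,.038)
if ctrl.current_width()>.03: place(z,.012,0)
cv2.imwrite("pics/p2.png",cal("side")[0][100:420,150:560,::-1])
E
```

```text
16.4833
tallA hit False w 0.0334 F 59.4
w 0.0331
hit True floor 0.0079
t 26.5083
```

View pics/p2.png

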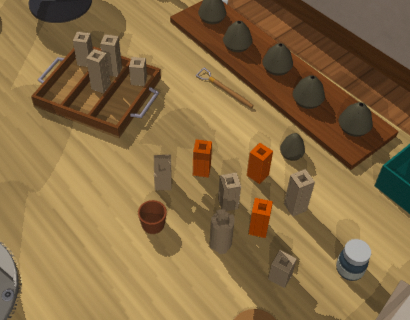

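TallA stands in the centre bay at crop (97,70), next to its mate. The floor was felt at exactly +8 mm and the other props are untouched. Now the remaining three.

```bash
python3 - <<'E'
from job import *; from h import *
for k,yaw,d,lx,ly in[("tallB",-15.6,.038,-.062,0),("mid",62.2,.036,-.025,.072),("short",19.6,.034,-.025,-.072)]:
    z=pick(k,yaw,d)
    if ctrl.current_width()<.03: print("MISS");break
    place(z,lx,ly)
ctrl.move_to([.35,-.1,.3],quat(25)); print(ctrl.current_time_s())
cv2.imwrite("pics/p3s.png",cal("side")[0][100:420,150:560,::-1])
t=cal("top")[0]; cv2.imwrite("pics/p3t.png",cv2.resize(t[185:345,110:510],None,fx=2,fy=2)[:,:,::-1])
E
```

```text
tallB hit False w 0.0335 F 59.8
w 0.0331
hit True floor 0.0079
t 38.875
mid hit False w 0.0331 F 59.4
w 0.0331
hit True floor 0.008
t 51.0667
short hit False w 0.0332 F 62.2
w 0.0328
hit True floor 0.0079
t 64.6583
65.85
```

View pics/p3s.png

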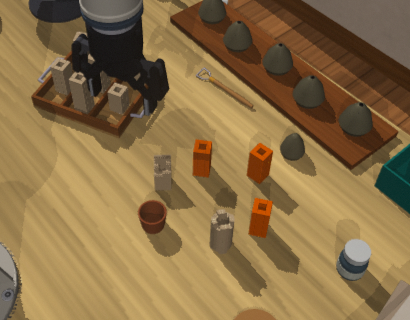

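View pics/p3t.png

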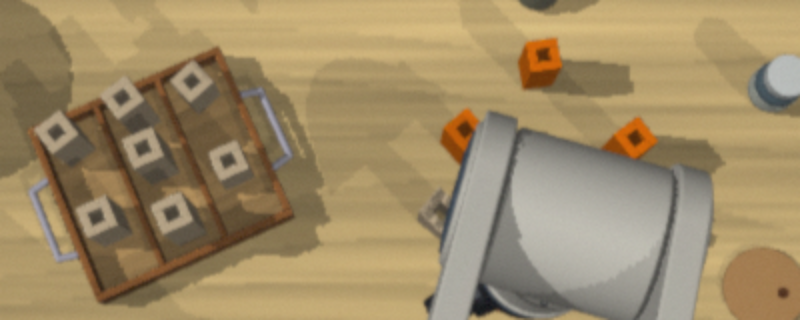

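The top view shows all seven props upright in their bays: mids at (57,132) and (97,217), talls at (122,98), (144,148) and (173,215), shorts at (193,82) and (229,160). In the side view the tube (222,230) and broken prop (163,172) stand where they were, and the gripper is clear.

```bash
python3 -c "
from plant import ctrl
print(ctrl.hand_in())"
```

```text
the job is handed in; nothing more can be done
None
```

All four square props stand upright in the bays matching their heights, the tube and broken prop were left where they stood, and the job was handed in at about 66 s; the first grasp passed just over its prop without touching anything and was redone.

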